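# Free the ratchet of a hold-down clamp and push its arm down onto a connector

### The job

Clamp the white connector in its nest: press the red tab of the ratchet hold-down clamp fully down so that the pawl swings free, then push the raised arm by its blue cross bar down past the teeth until its rubber tip rests on the connector. Only press and push, with nothing picked up; leave the connector lying in its nest, leave the pawl free and do not disturb the other things on the bench.

Things in the scene. Friction and masses are not known exactly. Their poses are not given: they have to be found in the camera images.
- clamp: ratchet hold-down clamp, fixed to the bench: aluminium base plate 100 (x) x 200 (y) x 10 mm. Origin under the middle of the plate, on the bench; z up, y along the clamp from the red tab (-y end) to the black nest (+y end), x across it. Two grey cheeks, 44 mm over all, up to 136 mm high at y -45 to -5 mm and up to 80 mm high at y -74 to +12 mm.
- hinge_mid (a point): middle of the arm's hinge on the clamp, at (0, -25, 120) mm in the clamp's frame; the hinge runs along the clamp's x. The ratchet wheel round it has radius 43 mm over its teeth.
- nest (a point): middle of the nest's floor, at (0, 60, 62) mm in the clamp's frame: top of a black block 50 (x) x 36 (y) mm, with a 6 mm high lip along x on either side of the connector.
- clamp_arm (a joint): arm hinge, rad: 0 = raised (arm 0.75 rad above level), grows as the arm goes down, 0.75 = arm level, rubber tip on the connector; end stop 0.80. Starts at 0 to 0.04. With the pawl engaged the teeth stop it at 0.07 to 0.10. With the pawl free it is stiff (friction about 0.35 N m, 2 to 3 N at the bar): it stays where it is left and does not fall or spring back.
- clamp_pawl (a joint): hinge of the pawl, rad: 0 = engaged in the teeth, grows as the red tab is pressed, end stop 0.36 = fully down; the nose is clear of the teeth from about 0.2. Friction holds it wherever it is left (about 2 to 3 N at the tab), no spring.
- release_tab (a point): middle of the top face of the red tab, 36 (x) x 26 (y) mm, 6 mm thick, at the -y end of the clamp. When engaged it lies at (0, -115, 86) mm in the clamp's frame; pressing it fully lowers it by about 20 mm, turning with the pawl about an axis along x through (0, -61, 70) mm.
- push_bar (a point): centre of the blue cross bar at the end of the arm: a round bar 18 mm in diameter, 70 mm long along the clamp's x. It moves in a circle of radius 135 mm about the arm's hinge in the clamp's y-z plane: raised it is at (0, 74, 212) mm in the clamp's frame, with the arm level at (0, 110, 120) mm.
- press_tip (a point): centre of the underside of the arm's black rubber tip, 13 mm across, on a steel spindle below the arm 85 mm from the hinge; with the arm level it is 46 mm below the arm's centre line, at (0, 60, 74) mm in the clamp's frame.
- connector: the white connector, loose, 34x12x12 mm, its long side along the clamp's x between the lips of the nest; origin under its middle, 62 mm above the bench, its top at 74 mm
- tweezers: bystander, to be left alone: the bare steel tweezers, lying, 116x14x11 mm; origin under their middle
- marker: bystander, to be left alone: the cyan marker pen, lying, 138x11x12 mm; origin under its middle
- glue_bottle: bystander, to be left alone: the small red bottle standing upright, 25 mm across and 72 mm high; origin under its middle
- bit_rack: bystander, to be left alone: the black block with driver bits, 70x28x43 mm; origin under its middle
- spool: bystander, to be left alone: the solder spool standing on its flange, 49 mm across and 36 mm high; origin under its middle

How it is judged:
On the way, in this order (a step that is already met when the one before it is completed fails the run):
1. the red tab is pressed down (pawl at 0.25 rad or more) while the arm is still up (value of joint clamp_pawl above 0.25 rad and value of joint clamp_arm below 0.12 rad), for 0.2 s.
2. the arm is pushed down until its tip meets the connector (value of joint clamp_arm above 0.71 rad), for 0.2 s.
At the end, for the whole second after the job is handed in: the arm is down and still with its rubber tip on the connector (arm joint above 0.71 rad), the pawl is still free (above 0.2 rad), and the connector lies flat in its nest within 10 mm of where it lay (value of joint clamp_arm above 0.71 rad and value of joint clamp_pawl above 0.2 rad and distance between press_tip and connector below 0.018 m and z of connector in the frame of clamp below 0.065 m and angle between connector's own z axis and vertical below 0.12 rad and distance of connector from where it was at the start of the episode below 0.01 m and linear speed of connector below 0.02 m/s and not (velocity of joint clamp_arm above 0.05 rad/s) and not (velocity of joint clamp_arm below -0.05 rad/s)); the robot touches nothing.
It fails at once if the connector is lifted or knocked out of its nest (distance of connector from where it was at the start of the episode above 0.015 m or z of connector in the frame of clamp above 0.07 m).
It fails at once if the arm is forced down over the teeth with the pawl engaged (value of joint clamp_arm above 0.16 rad and value of joint clamp_pawl below 0.08 rad).
It fails at once if a bystander is moved by more than 20 mm (distance of any of tweezers, marker, glue_bottle, bit_rack, spool from where it was at the start of the episode above 0.02 m).
It also fails if it takes over 42 s, if anything falls off the work surface, if the arm or the gripper's body presses on something with over 40 N, if the wrist force passes 120 N, or if a joint passes its speed limit or range.

### The arm

A 7-joint arm with a two-finger parallel gripper is mounted at the origin on a cart in front of the work surface, level with it; the furniture and walls round the work are solid. World frame = base frame: x ahead of the robot, y to its left, z up, the work surface at z = 0. Lengths are in m, angles in rad, forces in N, time in s.
With the tool pointing down it reaches from about 0.425 to 1.025 m from the base axis. Payload 3.6 kg.
Tool frame: the origin (TCP) lies at the very end of the fingers, on their centre line; the grasp point (between the pads) lies 19 mm behind it (manip.tcp_to_grasp is the distance from the TCP to the grasp point, in m); z points along the fingers, y is the line along which they close (so a half turn about z gives the same grasp; the last joint's range is limited). The gripper opens to 85 mm and grips with 20 to 120 N. Pads are 22 mm wide; open, the fingers measure 114 mm over their backs; the gripper's body (76 mm by 85 mm) begins 54 mm behind the grasp point. The pads swing forward as they close: fully open they stand 13 mm farther back than shut.
Start: joints at [-1.244, 0.591, 0.048, 1.609, -0.033, 0.943, -0.034], TCP at [0.296, 0.662, 0.231] pointing down, gripper open.
Joint ranges: [-2.69, 2.69], [-0.47, 2.24], [-1.27, 1.36], [0.19, 2.51], [-1.53, 4.68], [0.08, 2.07], [-3.09, 3.09]. Speed limits (rad/s): [2.57, 2.57, 3.14, 3.14, 3.14, 3.14, 3.14].

### API

Orientations are given as a 3x3 rotation matrix whose columns are the frame's x, y, z axes.
In Python, from cell import manip gives the robot as it stands.
- The arm moves only by the tool servo_tool, never from a script. Its argument "plan" is a list of rows, each an object with "dp": the shift along the tool's x, y, z in m, a list of three; "rotation": the turn, a rotation vector about the tool's x, y, z in degrees, a list of three. A call has 1 to 20 rows; each row shifts and turns the commanded pose from where the row before left it, along the tool's axes as they then stand; what a row does not reach is not made up. A row lasts 1/8 s, in which the tool goes at most 62.5 mm and 10.7 degrees, less where a joint would pass 70% of its speed; a pose out of reach is approached as far as the arm can. A call is refused whole if a number of a shift passes 0.0625 or a number of a turn 10.7, either way. A call with a gripper value outside its range is refused whole. "claw" is the closure, from 0 (fully open) to 1 (shut), set as the call begins (left out, the last holds). The fingers move at their own pace and stop on an object; the grip force is fixed at half the most. Time passes only in rows, so rows that do not move let the fingers close. It gives the time, the measured TCP pose, the force, the opening and the grip force at its end, in the units of the state.
- manip.get_obs(): the state, without advancing time (a new reading comes with each control period).
- manip.snapshot(name): name is "side" or "top"; returns a dict with "color" (384x512x3 uint8, red, green, blue), "range_z" (384x512 float32, m along the optical axis (not along the pixel's ray), 0 where there is no reading), "fx", "fy", "cx", "cy" (pixels), "D" ([k1, k2, p1, p2, k3] as OpenCV has them; the pictures are not rectified), "world_from_camera" (4x4, takes a point from camera to world coordinates). Camera axes: x right, y up, looking along -z (the intrinsics and any distortion apply to the point x, -y, -z); pixel columns grow to the right and rows downward; lengths in m; the calibration is good to about 2 mm. A picture is of the moment at which its call begins.
- manip.sign_off(): hands the job in; it is judged then, once.
Trained networks look in a picture, given as the dict that the camera call returned (one of the last four; its "shot" number tells which), for a name from the list of things; names that differ only in an ending like _2 or _b are one class to them, and where a whole thing is asked for, a point or a joint stands for the part that bears it (a point fixed in the world has none). Each returns a list of dicts, best first, with "confidence" (0 to 1); they miss things now and then, are a little off and sometimes report something else, mostly with a low value. They report only what shows in the picture. A call takes as long as a camera call.
- manip.recognise(thing, picture): "extent" ([left, top, width, height] as shares, 0 to 1, of the picture: columns of its width, rows of its height, round what is visible of it).
- manip.cut_out(thing, picture): "region" (384x512 bool, what is visible of it) and "extent" ([left, top, width, height] as shares, 0 to 1, of the picture: columns of its width, rows of its height, round what is visible of it).
The state is a dict: "clock": time; "q": joint angles; "joint_vel": joint speeds; "joint_torque": joint torques, N m; "ee_pos": TCP position; "eef_rot": TCP orientation; "wrist_force": force on the tool from outside, world axes, zero at the start; "torque": the same for the moment, N m; "finger_gap": opening from 0.0 (shut) to 1.0 (fully open); "grasp_force": force on a finger pad.
Only numpy, scipy, OpenCV 4.12 (cv2) and the standard library are available. Lean on these libraries where they do the work, as an engineer would, in place of code of your own. Each camera call takes 0.05 s, during which the arm holds its last target. There are 200 camera calls.

## Working session

There is one attempt and no reset: what is moved stays moved. The work goes in short steps, Python scripts to look and compute and a tool call to move; the robot and the scene stay as the last step left them, time stands still between calls to the robot, and variables do not carry over. Pictures are saved under pics/ and viewed, at most 10 in all, crops included, and the job is handed in when it is done.

Besides the shell and the picture viewer there is one more tool, called after "Call:" as a command line: name --argument value ..., lists and objects as JSON in quotes. servo_tool: Moves the arm, as the interface text tells. Its arguments: {"type":"object","properties":{"plan":{"type":"array"},"claw":{"type":"number"}},"required":["plan"]}

```bash
mkdir -p pics; cat > h.py <<'E'
import numpy as np, cv2
from cell import manip
def world(s,mask=None):
    z=s["range_z"]; v,u=np.nonzero((z>0) if mask is None else (mask&(z>0)))
    K=np.array([[s["fx"],0,s["cx"]],[0,s["fy"],s["cy"]],[0,0,1]])
    n=cv2.undistortPoints(np.stack([u,v],1).astype(float)[:,None],K,np.array(s["D"],float))[:,0]
    d=z[v,u]; P=np.stack([n[:,0]*d,-n[:,1]*d,-d,np.ones_like(d)],1)
    return (P@np.array(s["world_from_camera"]).T)[:,:3]
E
python3 - <<'E'
from h import *
ims=[]
for n in("side","top"):
    s=manip.snapshot(n); im=s["color"][:,:,::-1].copy(); cv2.imwrite(f"pics/{n}0.png",im)
    np.save(n+"0.npy",s,allow_pickle=True)
    for t in("clamp","release_tab","push_bar","connector","press_tip","tweezers","marker","glue_bottle","bit_rack","spool"):
        r=manip.cut_out(t,s)
        if r:
            P=world(s,r[0]["region"]); e=np.array(r[0]["extent"])*[512,384,512,384]
            print(n,t,round(r[0]["confidence"],2),e.astype(int),len(P),np.median(P,0).round(3) if len(P) else'',P.min(0).round(3) if len(P) else'',P.max(0).round(3) if len(P) else'')
E
```

```text
side clamp 0.91 [252 172  52  93] 2635 [0.456 0.249 0.038] [ 0.417  0.075 -0.003] [0.522 0.363 0.152]
side release_tab 0.74 [284 177  18  14] 131 [0.465 0.153 0.085] [0.446 0.101 0.028] [0.499 0.192 0.121]
side push_bar 0.71 [262 175  22  29] 306 [0.47  0.245 0.128] [0.249 0.194 0.087] [0.485 0.651 0.514]
side press_tip 0.75 [288 289  34  54] 317 [0.291 0.43  0.009] [ 0.286  0.349 -0.002] [0.299 0.485 0.014]
side tweezers 0.68 [317 242  24  31] 204 [0.316 0.258 0.004] [ 0.308  0.202 -0.004] [0.325 0.32  0.013]
side marker 0.75 [289 289  33  55] 322 [0.29  0.425 0.009] [0.286 0.349 0.002] [0.297 0.485 0.014]
side glue_bottle 0.59 [146 246  15  26] 270 [0.623 0.479 0.034] [ 0.616  0.451 -0.002] [0.676 0.487 0.074]
side bit_rack 0.31 [252 171  52  91] 2647 [0.456 0.25  0.038] [ 0.249  0.099 -0.001] [0.545 0.647 0.512]
top clamp 0.6 [225 168  86  50] 2971 [0.467 0.259 0.056] [ 0.418  0.132 -0.005] [0.58  0.363 0.221]
top release_tab 0.45 [287 190  27  18] 206 [0.466 0.15  0.086] [ 0.447  0.133 -0.003] [0.491 0.195 0.126]
top push_bar 0.7 [223 166  66  33] 753 [0.477 0.3   0.187] [ 0.452  0.193 -0.002] [0.547 0.348 0.221]
top connector 0.67 [291 189  24  20] 203 [0.466 0.15  0.087] [ 0.447  0.133 -0.   ] [0.488 0.191 0.126]
top press_tip 0.85 [224 168  65  32] 748 [0.477 0.296 0.185] [0.452 0.193 0.009] [0.52  0.348 0.221]
top tweezers 0.51 [223 165  68  33] 801 [0.478 0.291 0.17 ] [ 0.453  0.193 -0.002] [0.547 0.358 0.221]
top bit_rack 0.22 [222 167  87  52] 2961 [0.467 0.258 0.058] [ 0.418  0.132 -0.002] [0.545 0.362 0.221]
top spool 0.58 [298 124  13  16] 260 [0.658 0.127 0.036] [ 0.638  0.103 -0.001] [0.684 0.148 0.041]
```

View pics/side0.png

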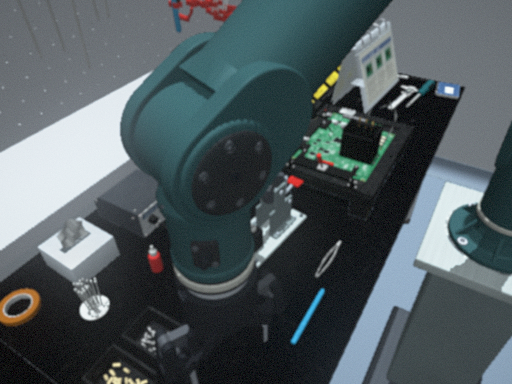

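View pics/top0.png

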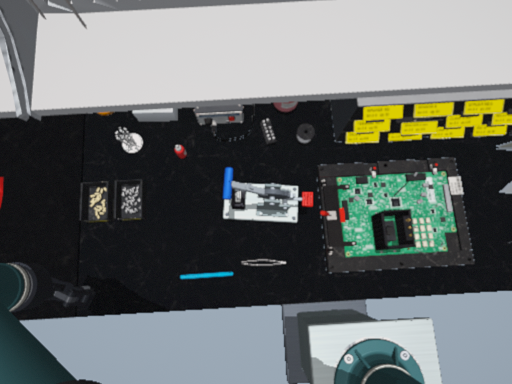

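Side view: clamp around px (280,210), mostly hidden by the robot. Top view: clamp at (265,203), with the blue bar at (228,185), the red tab at (307,199) and its long axis close to world +y. Next I fit its pose.

```bash
python3 - <<'E'
from h import *
s=np.load("top0.npy",allow_pickle=True).item(); hsv=cv2.cvtColor(s["color"],cv2.COLOR_RGB2HSV)
box=np.zeros((384,512),bool); box[150:235,210:325]=1
H,S,V=[hsv[...,i].astype(int) for i in range(3)]
red=box&((H<8)|(H>172))&(S>150)&(V>90); blue=box&(H>100)&(H<125)&(S>140)&(V>60)
def st(P): return np.median(P,0).round(4),P.min(0).round(3),P.max(0).round(3),len(P)
P=world(s,red);R=P[(P[:,2]>.07)&(P[:,2]<.1)&(P[:,1]>.12)];print("tab",st(R), cv2.minAreaRect((R[:,:2]*1000).astype(np.float32)))
P=world(s,blue);B=P[P[:,2]>.19];print("bar",st(B),cv2.minAreaRect((B[:,:2]*1000).astype(np.float32)))
P=world(s,box&(S<60)&(V>90));Q=P[(P[:,2]>.003)&(P[:,2]<.02)];print("plate",st(Q),cv2.minAreaRect((Q[:,:2]*1000).astype(np.float32)))
P=world(s);F=P[(abs(P[:,0]-.466)<.07)&(P[:,1]>0)&(P[:,1]<.14)]
for a in np.arange(0,.14,.02):
    G=F[(F[:,1]>=a)&(F[:,1]<a+.02)]; print(a.round(2),G[:,2].max().round(3))
o=manip.get_obs();print(o["clock"],o["ee_pos"],o["eef_rot"],o["finger_gap"])
c=s["color"][150:235,210:325,::-1]; cv2.imwrite("pics/crop.png",cv2.resize(c,None,fx=6,fy=6))
E
```

```text
tab (array([0.4633, 0.1455, 0.0866]), array([0.447, 0.132, 0.083]), array([0.482, 0.16 , 0.09 ]), 144) ((464.2801513671875, 146.25149536132812), (25.296260833740234, 33.98372268676758), 84.87173461914062)
bar (array([0.4851, 0.3358, 0.2171]), array([0.452, 0.325, 0.21 ]), array([0.522, 0.348, 0.221]), 249) ((486.4626770019531, 335.9561767578125), (17.431365966796875, 69.80828094482422), 84.037353515625)
plate (array([0.452 , 0.2625, 0.0113]), array([0.417, 0.155, 0.003]), array([0.531, 0.365, 0.02 ]), 1324) ((478.0323486328125, 260.02899169921875), (201.43080139160156, 102.90943145751953), 83.64977264404297)
0.0 0.095
0.02 0.095
0.04 0.116
0.06 0.115
0.08 0.119
0.1 0.166
0.12 0.172Traceback (most recent call last):
  File "<stdin>", line 12, in <module>
    return umr_maximum(a, axis, None, out, keepdims, initial, where)
ValueError: zero-size array to reduction operation maximum which has no identity
```

```bash
python3 - <<'E'
from h import *
s=np.load("top0.npy",allow_pickle=True).item()
P=world(s)
m=(abs(P[:,0]-.466)<.1)&(P[:,1]>.02)&(P[:,1]<.145)&(P[:,2]>.09)
G=P[m]; print(len(G)); print(G[np.argsort(-G[:,2])][:40].round(3).tolist())
o=manip.get_obs();print(o["clock"],o["ee_pos"].round(4) if hasattr(o["ee_pos"],"round") else o["ee_pos"],np.array(o["eef_rot"]).round(3).tolist(),o["finger_gap"])
c=s["color"][150:245,210:345,::-1]; cv2.imwrite("pics/crop.png",cv2.resize(c,None,fx=5,fy=5,interpolation=cv2.INTER_CUBIC))
y=np.deg2rad(-6.4);R=np.array([[np.cos(y),-np.sin(y)],[np.sin(y),np.cos(y)]])
for n,p in dict(tab=(0,-115),tabp=(0,-120),bar=(0,74),bar2=(0,110),conn=(0,60)).items(): print(n,(R@np.array(p)/1000+[.478,.260]).round(4))
E
```

```text
1398
[[0.416, 0.125, 0.172], [0.414, 0.125, 0.171], [0.414, 0.123, 0.171], [0.418, 0.122, 0.169], [0.416, 0.123, 0.169], [0.419, 0.127, 0.169], [0.414, 0.132, 0.169], [0.417, 0.129, 0.169], [0.412, 0.127, 0.168], [0.419, 0.124, 0.168], [0.414, 0.129, 0.168], [0.421, 0.129, 0.168], [0.414, 0.127, 0.168], [0.412, 0.125, 0.168], [0.419, 0.131, 0.167], [0.417, 0.131, 0.167], [0.419, 0.128, 0.166], [0.416, 0.12, 0.166], [0.414, 0.12, 0.166], [0.419, 0.119, 0.166], [0.421, 0.126, 0.166], [0.413, 0.129, 0.164], [0.412, 0.122, 0.164], [0.413, 0.119, 0.16], [0.415, 0.116, 0.158], [0.411, 0.121, 0.158], [0.418, 0.115, 0.156], [0.413, 0.115, 0.155], [0.411, 0.118, 0.153], [0.412, 0.122, 0.153], [0.413, 0.112, 0.151], [0.416, 0.112, 0.151], [0.411, 0.115, 0.15], [0.421, 0.113, 0.149], [0.412, 0.112, 0.148], [0.419, 0.111, 0.147], [0.414, 0.108, 0.144], [0.417, 0.108, 0.141], [0.416, 0.103, 0.129], [0.414, 0.102, 0.126]]
1.1 [0.2962 0.6618 0.2313] [[-0.913, 0.408, 0.0], [0.408, 0.913, 0.0], [-0.0, 0.0, -1.0]] 0.9980100434862151
tab [0.4652 0.1457]
tabp [0.4646 0.1407]
bar [0.4862 0.3335]
bar2 [0.4903 0.3693]
conn [0.4847 0.3196]
```

View pics/crop.png

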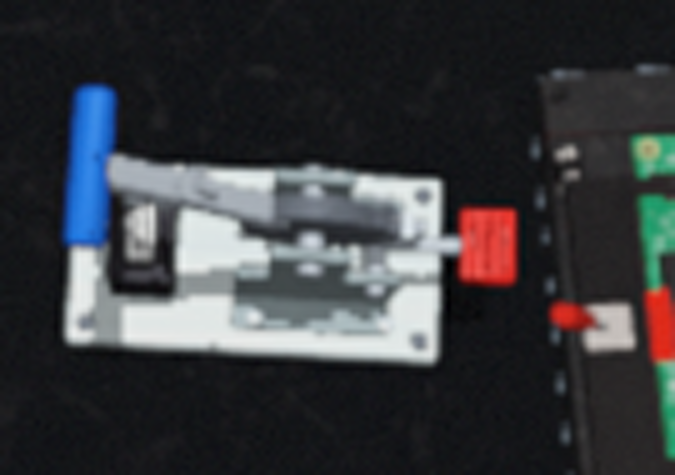

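The red handle of the neighbouring fixture (x≈0.415, y≈0.125, up to z=0.17; crop px (570,315)) stands near the tab. I'll press the tab off-centre towards +x to keep the gripper clear of it. First move: rise, turn to line up with the clamp, and go over the tab.

Call:
servo_tool --claw 1 --plan '[{"dp":[0,0,-0.01],"rotation":[0,0,9.05]},{"dp":[0,0,-0.01],"rotation":[0,0,9.05]},{"dp":[0,0,-0.01],"rotation":[0,0,9.05]},{"dp":[0,0,-0.01],"rotation":[0,0,9.05]},{"dp":[0,0,-0.01],"rotation":[0,0,9.05]},{"dp":[0,0,-0.01],"rotation":[0,0,9.05]},{"dp":[0,0,-0.01],"rotation":[0,0,9.05]},{"dp":[0,0,-0.01],"rotation":[0,0,9.05]},{"dp":[-0.0416,0.0197,0],"rotation":[0,0,0]},{"dp":[-0.0416,0.0197,0],"rotation":[0,0,0]},{"dp":[-0.0416,0.0197,0],"rotation":[0,0,0]},{"dp":[-0.0416,0.0197,0],"rotation":[0,0,0]},{"dp":[-0.0416,0.0197,0],"rotation":[0,0,0]},{"dp":[-0.0416,0.0197,0],"rotation":[0,0,0]},{"dp":[-0.0416,0.0197,0],"rotation":[0,0,0]},{"dp":[-0.0416,0.0197,0],"rotation":[0,0,0]},{"dp":[-0.0416,0.0197,0],"rotation":[0,0,0]},{"dp":[-0.0416,0.0197,0],"rotation":[0,0,0]},{"dp":[-0.0416,0.0197,0],"rotation":[0,0,0]},{"dp":[-0.0416,0.0197,0],"rotation":[0,0,0]}]'

```text
clock: 3.6
ee_pos: [0.4749, 0.1377, 0.3116]
eef_rot: [[0.113, 0.994, 0.001], [0.994, -0.113, 0.001], [0.001, 0.001, -1.0]]
wrist_force: [1.0, 0.6, -0.7]
finger_gap: 0.003
grasp_force: 0.0
```

Call:
servo_tool --plan '[{"dp":[0.002,0,0.025],"rotation":[0,0,0]},{"dp":[0,0,0.035],"rotation":[0,0,0]},{"dp":[0,0,0.04],"rotation":[0,0,0]},{"dp":[0,0,0.04],"rotation":[0,0,0]},{"dp":[0,0,0.035],"rotation":[0,0,0]},{"dp":[0,0,0.025],"rotation":[0,0,0]},{"dp":[0,0,0.01],"rotation":[0,0,0]},{"dp":[0,0,0.005],"rotation":[0,0,0]},{"dp":[0,0,0.005],"rotation":[0,0,0]},{"dp":[0,0,0.005],"rotation":[0,0,0]}]'

```text
clock: 4.85
ee_pos: [0.4753, 0.1412, 0.0868]
eef_rot: [[0.113, 0.994, 0.002], [0.994, -0.113, 0.001], [0.001, 0.002, -1.0]]
wrist_force: [-0.0, 0.0, 1.1]
finger_gap: -0.001
grasp_force: 0.0
```

Call:
servo_tool --plan '[{"dp":[0,0,0.003],"rotation":[0,0,0]},{"dp":[0,0,0.003],"rotation":[0,0,0]},{"dp":[0,0,0.003],"rotation":[0,0,0]},{"dp":[0,0,0.003],"rotation":[0,0,0]},{"dp":[0,0,0.002],"rotation":[0,0,0]}]'

```text
clock: 5.48
ee_pos: [0.4748, 0.1407, 0.0721]
eef_rot: [[0.114, 0.994, 0.0], [0.994, -0.114, -0.0], [-0.0, 0.0, -1.0]]
wrist_force: [-0.1, -2.7, 2.8]
finger_gap: 0.001
grasp_force: 1.5
```

Call:
servo_tool --plan '[{"dp":[0,0,0.002],"rotation":[0,0,0]},{"dp":[0,0,0.002],"rotation":[0,0,0]}]'

```text
clock: 5.72
ee_pos: [0.4747, 0.1408, 0.0681]
eef_rot: [[0.113, 0.994, 0.0], [0.994, -0.113, -0.0], [-0.0, 0.0, -1.0]]
wrist_force: [-0.4, -3.3, 2.0]
finger_gap: -0.002
grasp_force: 1.6
```

Moving freely at about 3 N with no end stop yet, so I keep pressing.

Call:
servo_tool --plan '[{"dp":[0,0,0.0015],"rotation":[0,0,0]},{"dp":[0,0,0.0015],"rotation":[0,0,0]}]'

```text
clock: 5.98
ee_pos: [0.475, 0.1408, 0.0666]
eef_rot: [[0.114, 0.993, 0.0], [0.993, -0.114, 0.001], [0.001, 0.0, -1.0]]
wrist_force: [-3.0, -4.5, 26.1]
finger_gap: 0.002
grasp_force: 12.9
```

Call:
servo_tool --plan '[{"dp":[0,0,0.001],"rotation":[0,0,0]},{"dp":[0,0,0],"rotation":[0,0,0]},{"dp":[0,0,0],"rotation":[0,0,0]}]'

```text
clock: 6.35
ee_pos: [0.4749, 0.1408, 0.0664]
eef_rot: [[0.114, 0.993, 0.001], [0.993, -0.114, 0.002], [0.002, 0.0, -1.0]]
wrist_force: [-4.2, -5.3, 25.5]
finger_gap: -0.002
grasp_force: 12.8
```

The tab is at its end stop: 20 mm of travel, then 26 N. Retreat straight up, then over the bar.

Call:
servo_tool --plan '[{"dp":[0,0,-0.01],"rotation":[0,0,0]},{"dp":[0,0,-0.025],"rotation":[0,0,0]},{"dp":[0,0,-0.04],"rotation":[0,0,0]},{"dp":[0,0,-0.05],"rotation":[0,0,0]},{"dp":[0,0,-0.05],"rotation":[0,0,0]},{"dp":[0,0,-0.04],"rotation":[0,0,0]},{"dp":[0,0,-0.025],"rotation":[0,0,0]},{"dp":[0.02,0,0],"rotation":[0,0,0]},{"dp":[0.04,-0.002,0],"rotation":[0,0,0]},{"dp":[0.04,-0.002,0],"rotation":[0,0,0]},{"dp":[0.04,-0.002,0],"rotation":[0,0,0]},{"dp":[0.037,-0.002,0],"rotation":[0,0,0]},{"dp":[0.02,-0.002,0],"rotation":[0,0,0]},{"dp":[0,0,0.02],"rotation":[0,0,0]},{"dp":[0,0,0.025],"rotation":[0,0,0]},{"dp":[0,0,0.02],"rotation":[0,0,0]},{"dp":[0,0,0.01],"rotation":[0,0,0]},{"dp":[0,0,0],"rotation":[0,0,0]}]'

```text
clock: 8.6
ee_pos: [0.4864, 0.3376, 0.2283]
eef_rot: [[0.113, 0.994, -0.002], [0.994, -0.113, -0.001], [-0.002, -0.002, -1.0]]
wrist_force: [0.9, 0.1, -0.1]
finger_gap: 0.0
grasp_force: 0.0
```

```bash
python3 - <<'E'
from h import *
a=manip.snapshot("top"); b=manip.snapshot("side")
c=[cv2.resize(a["color"][150:235,210:325],(400,300),interpolation=cv2.INTER_CUBIC),cv2.resize(b["color"][130:280,200:350],(400,300),interpolation=cv2.INTER_CUBIC)]
cv2.imwrite("pics/c2.png",np.hstack(c)[:,:,::-1])
hsv=cv2.cvtColor(a["color"],cv2.COLOR_RGB2HSV);H,S,V=[hsv[...,i].astype(int) for i in range(3)]
m=np.zeros((384,512),bool);m[180:215,295:320]=1
P=world(a,m&((H<8)|(H>172))&(S>150)&(V>90));print(len(P),np.median(P,0).round(4))
E
```

```text
3 [0.3556 0.2467 0.7086]
```

View pics/c2.png

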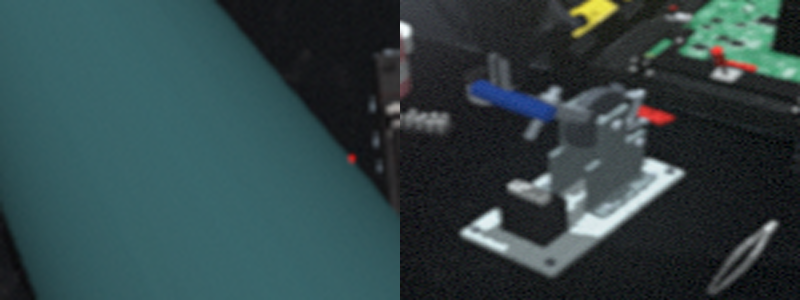

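The right half (side view) shows the clamp with the bar at (510,100), but the gripper is not clearly visible above it. I check the full side picture with the expected points projected on it.

```bash
python3 - <<'E'
from h import *
b=manip.snapshot("side"); im=b["color"][:,:,::-1].copy()
K=np.array([[b["fx"],0,b["cx"]],[0,b["fy"],b["cy"]],[0,0,1]]);T=np.linalg.inv(b["world_from_camera"])
def pr(p):
    q=T[:3,:3]@p+T[:3,3]; return cv2.projectPoints(np.array([[q[0],-q[1],-q[2]]]),np.zeros(3),np.zeros(3),K,np.array(b["D"],float))[0].ravel()
y=np.deg2rad(-6.5);R=np.array([[np.cos(y),-np.sin(y),0],[np.sin(y),np.cos(y),0],[0,0,1]])
w=lambda x,yy,z:R@np.array([x,yy,z])/1000+[.478,.26,0]
im=cv2.resize(im,None,fx=1.5,fy=1.5)
for n,p in dict(tcp=manip.get_obs()["ee_pos"],barL=w(-35,74,212),barR=w(35,74,212),tabup=w(0,-115,86),tabdn=w(0,-108,66)).items():
    u=pr(np.array(p)); print(n,u.round(1)); cv2.circle(im,tuple(int(v) for v in u*1.5),2,(0,255,255),-1)
print("gap clock",manip.get_obs()["clock"]); cv2.imwrite("pics/s3.png",im)
E
```

```text
tcp [240.1 171.3]
barL [256.7 184.5]
barR [228.6 171.2]
tabup [293.8 179.8]
tabdn [291.8 187.6]
gap clock 8.75
```

View pics/s3.png

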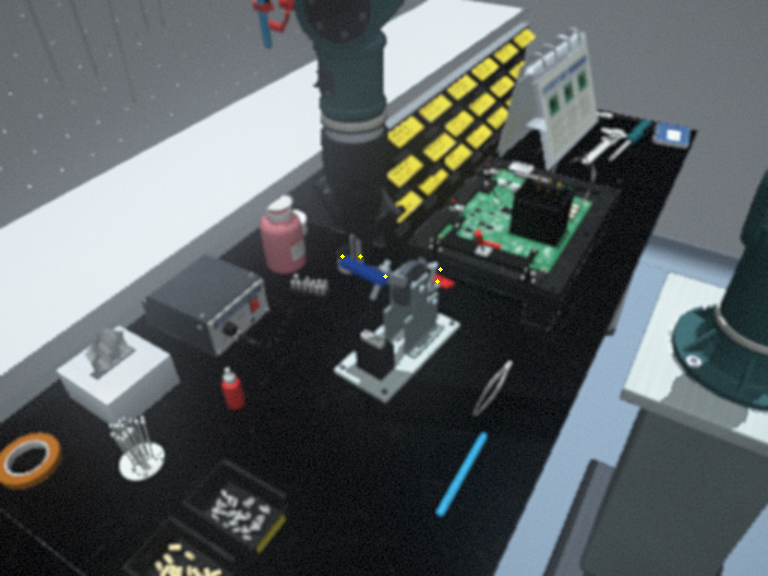

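The TCP sits just above the blue bar at (355,258) and the red tab at (440,282) looks down. Push the first few millimetres and check the force.

Call:
servo_tool --plan '[{"dp":[0,0,0.0073],"rotation":[0,0,0]},{"dp":[0.004,0,0.005],"rotation":[0,0,0]},{"dp":[0.004,0,0.006],"rotation":[0,0,0]}]'

```text
clock: 9.12
ee_pos: [0.4882, 0.3466, 0.2112]
eef_rot: [[0.113, 0.994, 0.001], [0.994, -0.113, 0.001], [0.001, 0.0, -1.0]]
wrist_force: [-0.7, 0.6, 4.1]
finger_gap: -0.001
grasp_force: 1.7
```

Call:
servo_tool --plan '[{"dp":[0.002,0,0.003],"rotation":[0,0,0]}]'

```text
clock: 9.25
ee_pos: [0.4885, 0.3492, 0.208]
eef_rot: [[0.113, 0.994, 0.001], [0.994, -0.113, 0.001], [0.001, 0.001, -1.0]]
wrist_force: [-1.0, 1.9, 3.7]
finger_gap: 0.001
grasp_force: 1.9
```

Call:
servo_tool --plan '[{"dp":[0.0035,0,0.006],"rotation":[0,0,0]},{"dp":[0.003,0,0.006],"rotation":[0,0,0]},{"dp":[0.003,0,0.006],"rotation":[0,0,0]},{"dp":[0.0025,0,0.006],"rotation":[0,0,0]},{"dp":[0.002,0,0.006],"rotation":[0,0,0]},{"dp":[0.002,0,0.006],"rotation":[0,0,0]},{"dp":[0.0015,0,0.006],"rotation":[0,0,0]},{"dp":[0.0015,0,0.006],"rotation":[0,0,0]},{"dp":[0.001,0,0.006],"rotation":[0,0,0]},{"dp":[0.001,0,0.006],"rotation":[0,0,0]},{"dp":[0.0005,0,0.006],"rotation":[0,0,0]},{"dp":[0.0005,0,0.005],"rotation":[0,0,0]}]'

```text
clock: 10.75
ee_pos: [0.4905, 0.3694, 0.1365]
eef_rot: [[0.113, 0.994, -0.0], [0.994, -0.113, -0.0], [-0.001, -0.0, -1.0]]
wrist_force: [0.1, 1.3, 2.6]
finger_gap: -0.0
grasp_force: 1.1
```

Call:
servo_tool --plan '[{"dp":[0,0,0.002],"rotation":[0,0,0]},{"dp":[0,0,0.002],"rotation":[0,0,0]}]'

```text
clock: 11.0
ee_pos: [0.4904, 0.3695, 0.1328]
eef_rot: [[0.113, 0.994, -0.001], [0.994, -0.113, -0.0], [-0.0, -0.001, -1.0]]
wrist_force: [0.4, 2.4, 2.2]
finger_gap: -0.004
grasp_force: 1.1
```

Call:
servo_tool --plan '[{"dp":[0,0,0.0015],"rotation":[0,0,0]},{"dp":[0,0,0.0015],"rotation":[0,0,0]}]'

```text
clock: 11.25
ee_pos: [0.4905, 0.3696, 0.13]
eef_rot: [[0.113, 0.994, -0.0], [0.994, -0.113, -0.0], [-0.0, -0.0, -1.0]]
wrist_force: [-0.8, 1.5, 1.8]
finger_gap: -0.002
grasp_force: 1.0
```

Call:
servo_tool --plan '[{"dp":[0,0,0.001],"rotation":[0,0,0]},{"dp":[0,0,0],"rotation":[0,0,0]}]'

```text
clock: 11.5
ee_pos: [0.4905, 0.3696, 0.129]
eef_rot: [[0.113, 0.994, -0.0], [0.994, -0.113, -0.0], [-0.0, -0.0, -1.0]]
wrist_force: [-1.2, 1.0, 2.7]
finger_gap: 0.001
grasp_force: 1.4
```

Call:
servo_tool --plan '[{"dp":[0,0,0.001],"rotation":[0,0,0]},{"dp":[0,0,0],"rotation":[0,0,0]}]'

```text
clock: 11.75
ee_pos: [0.4906, 0.3696, 0.1288]
eef_rot: [[0.113, 0.994, -0.001], [0.994, -0.113, 0.0], [0.0, -0.001, -1.0]]
wrist_force: [-1.9, 1.5, 7.4]
finger_gap: 0.001
grasp_force: 4.0
```

Contact: the force rises and z stays at 0.129. Hold briefly, then retreat up and clear.

Call:
servo_tool --plan '[{"dp":[0,0,0.0005],"rotation":[0,0,0]},{"dp":[0,0,0],"rotation":[0,0,0]},{"dp":[0,0,-0.005],"rotation":[0,0,0]},{"dp":[0,0,-0.02],"rotation":[0,0,0]},{"dp":[0,0,-0.04],"rotation":[0,0,0]},{"dp":[0,0,-0.04],"rotation":[0,0,0]},{"dp":[0,0,-0.03],"rotation":[0,0,0]},{"dp":[0.02,0,-0.02],"rotation":[0,0,0]},{"dp":[0.04,0,0],"rotation":[0,0,0]},{"dp":[0.04,0,0],"rotation":[0,0,0]},{"dp":[0.04,0,0],"rotation":[0,0,0]},{"dp":[0.02,0,0],"rotation":[0,0,0]},{"dp":[0,0,0],"rotation":[0,0,0]}]'

```text
clock: 13.38
ee_pos: [0.5081, 0.5299, 0.2825]
eef_rot: [[0.111, 0.994, 0.0], [0.994, -0.111, -0.0], [-0.0, 0.0, -1.0]]
wrist_force: [-0.3, -0.7, 0.4]
finger_gap: 0.0
grasp_force: 0.0
```

```bash
python3 - <<'E'
from h import *
a=manip.snapshot("top"); b=manip.snapshot("side")
cv2.imwrite("pics/c4.png",np.hstack([cv2.resize(a["color"][150:235,210:325],(400,300),interpolation=cv2.INTER_CUBIC),cv2.resize(b["color"][130:280,200:400],(400,300),interpolation=cv2.INTER_CUBIC)])[:,:,::-1])
for s in(a,b):
    hsv=cv2.cvtColor(s["color"],cv2.COLOR_RGB2HSV);H,S,V=[hsv[...,i].astype(int) for i in range(3)]
    P=world(s,(H>100)&(H<125)&(S>140)&(V>60)); P=P[(abs(P[:,0]-.49)<.06)&(abs(P[:,1]-.36)<.05)]; print("bar",len(P),P.max(0).round(4) if len(P) else '')
    P=world(s,((H<8)|(H>172))&(S>150)&(V>70)); P=P[(abs(P[:,0]-.465)<.025)&(abs(P[:,1]-.147)<.025)]; print("tab",len(P),np.median(P,0).round(4) if len(P) else '')
print(manip.get_obs()["wrist_force"])
E
```

```text
bar 228 [0.5496 0.3964 0.1318]
tab 148 [0.4634 0.1447 0.0668]
bar 278 [0.5253 0.3817 0.1303]
tab 61 [0.4578 0.1478 0.0665]
[ 0.55527371 -0.25565917 -0.05186632]
```

View pics/c4.png

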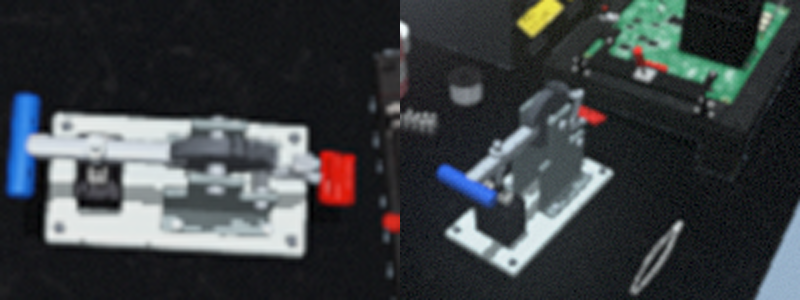

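The arm is level with its tip on the connector (left, (98,160); blue bar at (22,145), top at 0.130 m). The tab is still down, at z 0.067 m. Handing in.

```bash
python3 -c "
from cell import manip
print(manip.sign_off())"
```

```text
the job is handed in; nothing more can be done
None
```

The clamp is closed and the job is handed in. The hand-in returned no verdict, but the last pictures show the arm level with its tip on the connector, the red tab still fully down and the gripper clear of everything.

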